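Lower the upper tier of the fruit stand by one hole

ROBOT

A 6-joint arm with a two-finger parallel gripper is mounted at the origin on a cart in front of the work surface, level with it; the furniture and walls round the work are solid. World frame = base frame: x ahead of the robot, y to its left, z up, the work surface at z = 0. Lengths are in m, angles in rad, forces in N, time in s.
With the tool pointing down it reaches from about 0.35 to 0.775 m from the base axis. Payload 5.5 kg.
Tool frame: the origin (TCP) lies at the very end of the fingers, on their centre line; the grasp point (between the pads) lies 19 mm behind it; z points along the fingers, y is the line along which they close (so a half turn about z gives the same grasp; the last joint's range is limited). The gripper opens to 85 mm and grips with 20 to 120 N. Pads are 22 mm wide; open, the fingers measure 114 mm over their backs; the gripper's body (76 mm by 85 mm) begins 54 mm behind the grasp point. The pads swing forward as they close: fully open they stand 13 mm farther back than shut.
Start: joints at [1.175, 0.313, 0.046, 1.304, 0, 1.431], TCP at [0.146, 0.556, 0.231] pointing down, gripper open.
Joint ranges: [-2.76, 2.76], [-0.86, 1.69], [-1.03, 1.26], [-2.2, 2.34], [-1.47, 1.5], [-3.14, 3.14]. Speed limits (rad/s): [2.57, 2.57, 3.14, 3.14, 3.14, 3.14].

INTERFACE

Orientations are given as a unit quaternion [w, x, y, z].
In Python, from workcell import env gives the robot as it stands. The module is installed in compiled form; this text tells all that it offers.
- The arm moves only by the tool jog_arm, never from a script. Its argument "rows" is a list of rows, each a list of 6 numbers: the shift along the world's x, y, z in units of 40 mm (1.0 is 40 mm), then the turn, a rotation vector about the world's x, y, z in units of 6 degrees (1.0 is 6 degrees). In form: [[x, y, z, wx, wy, wz], ...]. A call has 1 to 12 rows; each row is the pose to reach, as a shift and turn from the pose commanded when the call began; what a row does not reach only later rows make up. A row lasts 1/12 s, in which the tool goes at most 41.7 mm and 7.16 degrees, less where a joint would pass 70% of its speed; a pose out of reach is approached as far as the arm can. A call with a gripper value outside its range is refused whole. "jaw" is the gripper command: -1 is fully open, 1 is shut, values between are in proportion, set as the call begins (left out, the last holds). The fingers move at their own pace and stop on an object; "force" is the grip in N (left out, the last holds). Time passes only in rows, so rows that repeat a pose let the fingers close. It gives the time, the measured TCP pose, the force, the opening and the grip force at its end, in the units of the state.
- env.get_state(): the state, without advancing time (a new reading comes with each control period).
- env.read_camera(name): name is "scene" or "top" or "wrist"; returns a dict with "pixels" (420x560x3 uint8, red, green, blue), "mtx" (3x3 intrinsics, pixels), "k1" (the pictures are not rectified: a ray, as slopes to the right and down, at radius r is drawn at 1 + k1 r^2 times it, then the intrinsics apply), "cam_to_world" (4x4, takes a point from camera to world coordinates). Camera axes: x right, y up, looking along -z (the intrinsics and any distortion apply to the point x, -y, -z); pixel columns grow to the right and rows downward; lengths in m; the calibration is good to about 2 mm. A picture is of the moment at which its call begins. There is no depth.
- env.hand_in(): hands the job in; it is judged then, once.
The state is a dict: "clock": time; "joint_pos": joint angles; "qvel": joint speeds; "tau": joint torques, N m; "tcp_pos": TCP position; "orientation": TCP orientation; "wrist_force": force on the tool from outside, world axes, zero at the start; "ft_torque": the same for the moment, N m; "finger_gap": finger opening in m; "grip_force": force on a finger pad.
Only numpy, scipy, OpenCV 4.12 (cv2) and the standard library are available. Lean on these libraries where they do the work, as an engineer would, in place of code of your own. Each camera call takes 0.05 s, during which the arm holds its last target. There are 200 camera calls.

TASK

Lower the upper tray of the two-tier fruit stand by one hole: squeeze in the sprung button on its sleeve to free the tray, let go of the button once it is hidden behind the sleeve wall, and ease the tray down until the button clicks out in the very next hole. Keep the fruit on the tray and the things on the lower tray, and leave the mug, tin and spice jar beside the stand where they are.

Things in the scene. Friction and masses are not known exactly. Their poses are not given: they have to be found in the camera images.
- fruit_stand: two-tier fruit stand, fixed to the worktop: round wooden lower dish (254 mm across, 18 mm high, floor 8 mm up), upright steel post in its centre. Origin: centre of its underside, on the post's axis, z up. The button points along its -x axis, roughly toward the robot. The upper tray's sleeve slides on the post
- upper_tier (a joint): how far (m) the upper tray is lowered: 0 at the start, + down, travel -0.030 to 0.062. Three holes, 26 mm apart, run up the sleeve; the button starts in the middle one, so the very next hole reaches it at 0.026 (1 to 2 mm of play). With the button behind the wall the stiff tray stays at any height; 3 to 10 N on the cap slides it; it stops hard as the button springs into a hole
- lock_button (a joint): how far (m) the sprung button is pushed in: 0 fully out (locked), 0.0065 flush with the sleeve (about 6.5 N), 0.009 hidden behind its wall. It sits in the post and stays at its height. Squeezed flush, its round nose is cammed in the rest of the way as the squeezed sleeve is pulled down (10 to 20 N). A hole slides past it if it is still held in there
- button_tip (a point): tip of the steel button: round nose, 13 mm diameter, sticking 6.5 mm out of the sleeve's front, 21.5 mm from the post's axis, 202 mm above the worktop
- cap_top (a point): centre of the flat top of the black cap (27 mm diameter, 5 mm thick) on the white sleeve (30 mm diameter), on the post's axis; at the start 40 mm above the button, 242 mm above the worktop; moves with the upper tray
- tier_floor (a point): centre of the floor of the upper tray, a round wooden dish (234 mm across, 18 mm high) with the sleeve upright in its middle; 101 mm below cap_top; moves with the tray
- apple_center (a point): red apple (80 mm across, 69 mm high) on the upper tray, to the side of the sleeve; its centre, 34 mm up
- lemon_center (a point): lemon (78x55x56 mm) on the upper tray, on the other side of the sleeve; its centre, 28 mm up
- lime_center (a point): lime (60x48x48 mm) on the lower tray; its centre, 24 mm up
- flat_tin_center (a point): flat tin with a gold lid (86 mm diameter, 40 mm high) on the lower tray; its centre, 20 mm up
- mug_center (a point): green and cream mug (78 mm across, 101 mm high) beside the stand; its centre, 50 mm up
- tall_tin_center (a point): tall turquoise tin (75 mm diameter, 110 mm high) beside the stand; its centre, 55 mm up
- pepper_jar_center (a point): spice jar with a black lid (41 mm diameter, 105 mm high) beside the stand; its centre, 52 mm up
Mind the look-alikes: they are no part of the job. There is more than one size of the part that bears flat_tin_center; the job needs the middle-sized.

How it is judged:
By the outcome, as a careful person would: the job done as asked, in the order asked, and still so for the second after the job is handed in, with the robot touching nothing.
It also fails if it takes over 42 s, if anything falls off the work surface, if the arm or the gripper's body presses on something with over 40 N, if the wrist force passes 120 N, or if a joint passes its speed limit or range.

## Working session

There is one attempt and no reset: what is moved stays moved. The work goes in short steps, Python scripts to look and compute and a tool call to move; the robot and the scene stay as the last step left them, time stands still between calls to the robot, and variables do not carry over. Pictures are saved under pics/ and viewed, at most 10 in all, crops included, and the job is handed in when it is done.

Besides the shell and the picture viewer there is one more tool, called after "Request:" as name(argument=value, ...) on one line, values as JSON. jog_arm: Moves the arm, as the interface text tells. Its arguments: {"type":"object","properties":{"rows":{"type":"array","items":{"type":"array","items":{"type":"number"}}},"jaw":{"type":"number"},"force":{"type":"number"}},"required":["rows"]}

```bash
mkdir -p pics; python3 - <<'E'
from workcell import env
import cv2,numpy as np,pickle
s=env.get_state();print({k:np.round(v,3) for k,v in s.items()})
d={}
for n in("scene","top"):
    c=env.read_camera(n);d[n]=c
    cv2.imwrite(f"pics/{n}0.png",c["pixels"][:,:,::-1]);print(n,c["mtx"],c["k1"],np.round(c["cam_to_world"],3))
pickle.dump(d,open("d0.pkl","wb"))
E
```

```text
{'clock': np.float64(0.0), 'joint_pos': array([1.175, 0.314, 0.045, 1.304, 0.   , 1.431]), 'qvel': array([ 0.001,  0.001, -0.001,  0.   ,  0.001, -0.   ]), 'tau': array([ 2.0000e-03, -4.8062e+01,  2.9853e+01,  1.9000e-02, -0.0000e+00,
        0.0000e+00]), 'tcp_pos': array([0.145, 0.556, 0.23 ]), 'orientation': array([-0.   ,  0.128,  0.992, -0.001]), 'wrist_force': array([-0.128, -0.037, -0.535]), 'ft_torque': array([-0.021, -0.042, -0.021]), 'grip_force': np.float64(0.0), 'finger_gap': np.float64(0.085)}
scene [[413.49997933   0.         280.16805841]
 [  0.         413.49997933 208.76210817]
 [  0.           0.           1.        ]] -0.10245649774385185 [[ 0.464  0.505 -0.728 -0.397]
 [-0.886  0.252 -0.39  -0.461]
 [-0.013  0.826  0.564  0.862]
 [ 0.     0.     0.     1.   ]]
top [[440.17012828   0.         278.6232824 ]
 [  0.         440.17012828 212.93296984]
 [  0.           0.           1.        ]] -0.1322317911492612 [[-0.235  0.753 -0.615 -0.413]
 [-0.972 -0.183  0.147  0.246]
 [-0.002  0.633  0.774  1.352]
 [ 0.     0.     0.     1.   ]]
```

View pics/scene0.png

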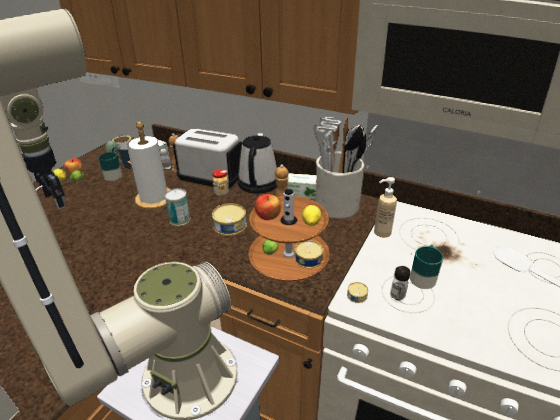

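View pics/top0.png

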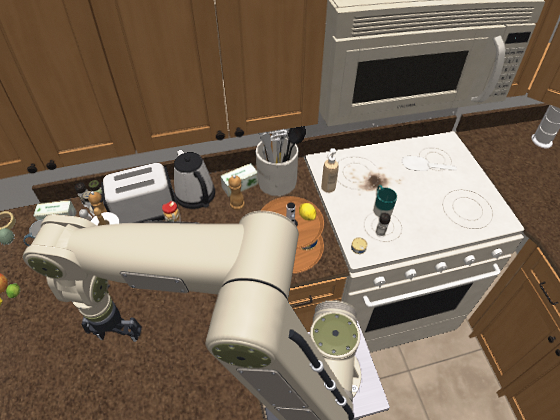

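The scene view shows the stand at about (289,235): black cap (289,192), apple (268,207), lemon (312,215), and lime and gold tin on the lower dish. The mug (427,262), spice jar (401,283) and tall turquoise tin (178,206) stand around it. Next I'll take a close crop and measure.

```bash
python3 - <<'E'
import cv2,pickle,numpy as np
d=pickle.load(open("d0.pkl","rb"))
a=d["scene"]["pixels"][165:285,235:345,::-1];b=d["top"]["pixels"][185:285,255:345,::-1]
a=cv2.resize(a,None,fx=4,fy=4,interpolation=cv2.INTER_CUBIC)
b=cv2.resize(b,None,fx=4,fy=4,interpolation=cv2.INTER_CUBIC)
o=np.zeros((480,800,3),np.uint8);o[:,:440]=a;o[:400,440:800]=b;cv2.imwrite("pics/crop1.png",o)
E
cat > h.py <<'E'
import numpy as np,cv2
def ray(c,u,v):
    K=np.array(c["mtx"]);D=np.array([c["k1"],0,0,0,0.])
    # slopes drawn at (1+k1 r^2) -> standard radial model
    p=cv2.undistortPoints(np.array([[[u,v]]],float),K,D)[0,0]
    M=np.array(c["cam_to_world"]);return M[:3,3],M[:3,:3]@np.array([p[0],-p[1],-1.])
def onz(c,u,v,z):
    o,r=ray(c,u,v);return o+r*(z-o[2])/r[2]
def cross(rs):
    A=np.zeros((3,3));b=np.zeros(3)
    for o,r in rs:
        r=r/np.linalg.norm(r);P=np.eye(3)-np.outer(r,r);A+=P;b+=P@o
    x=np.linalg.solve(A,b)
    return x,[np.linalg.norm((np.eye(3)-np.outer(r,r)/(r@r))@(x-o)) for o,r in rs]
def proj(c,X):
    M=np.array(c["cam_to_world"]);p=M[:3,:3].T@(np.array(X)-M[:3,3]);x,y=p[0]/-p[2],-p[1]/-p[2]
    f=1+c["k1"]*(x*x+y*y);K=c["mtx"];return K[0][0]*x*f+K[0][2],K[1][1]*y*f+K[1][2]
E
```

```text
(no output)
```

View pics/crop1.png

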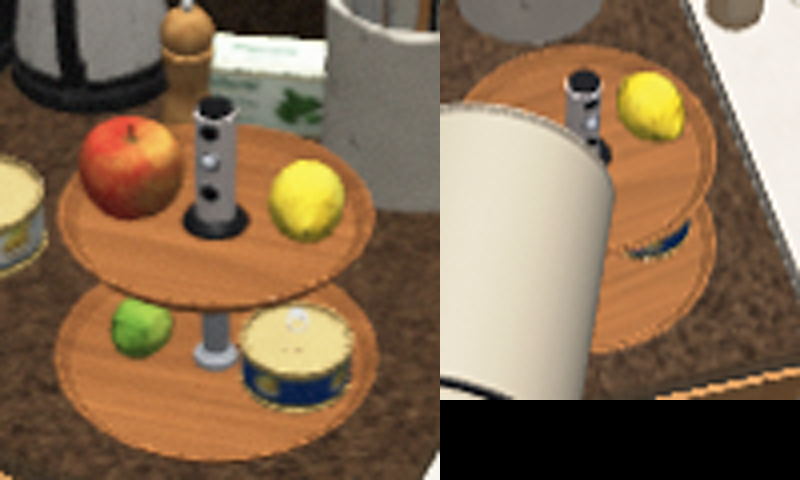

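The crop shows the sleeve with the silver button between two dark holes. In the full scene frame the cap is at about (289,191.5) and the button at (287.5,205). In the top frame the cap is at (291,205) and the button at (293,216). The apple is left of the sleeve, the lemon right, and the middle-sized gold tin sits on the lower dish.

```bash
python3 - <<'E'
import pickle,numpy as np
from h import *
d=pickle.load(open("d0.pkl","rb"));s,t=d["scene"],d["top"]
np.set_printoptions(precision=4,suppress=True)
print("cap",cross([ray(s,289,191.6),ray(t,291,205.1)]),"onz",onz(s,289,191.6,.242),onz(t,291,205.1,.242))
print("btn",cross([ray(s,287.5,205.2),ray(t,293,216)]),onz(s,287.5,205.2,.202),onz(t,293,216,.202))
print("apple",onz(s,268,206.5,.175),"lemon",onz(s,311.7,215,.169),onz(t,307.5,211.5,.169))
for n,u,v,z in (("crock",339,165,.2),("crockbase",335,215,0),("pepmill",282,171,.17)): print(n,onz(s,u,v,z))
for X in ([.65,0,.2],): print(proj(s,X))
E
```

```text
cap (array([ 0.4937, -0.0135,  0.2398]), [np.float64(0.0004436864637202291), np.float64(0.00044368646372046214)]) onz [ 0.4913 -0.0151  0.242 ] [ 0.4915 -0.0128  0.242 ]
btn (array([ 0.4761, -0.0168,  0.2041]), [np.float64(0.0013940346993178859), np.float64(0.0013940346993178533)]) [ 0.4809 -0.0154  0.202 ] [ 0.4761 -0.0165  0.202 ]
apple [0.4848 0.0515 0.175 ] lemon [ 0.5105 -0.0791  0.169 ] [ 0.5091 -0.0783  0.169 ]
crock [ 0.7772 -0.0597  0.2   ]
crockbase [ 0.7693 -0.0613  0.    ]
pepmill [0.703  0.1179 0.17  ]
(np.float64(307.1021124253633), np.float64(178.03806184136533))
```

Request:
jog_arm(rows=[[0,0,1,0,0,-1],[0,0,2,0,0,-2],[0.3,-0.5,3,0,0,-3],[0.8,-1.3,3.6,0,0,-4],[1.2,-2.1,4,0,0,-5],[1.7,-2.9,4.2,0,0,-6],[2.2,-3.7,4.2,0,0,-7],[2.7,-4.5,4.2,0,0,-8],[3.1,-5.3,4.2,0,0,-8.5],[3.6,-6.1,4.2,0,0,-9],[4.0,-7.0,4.2,0,0,-9.5],[4.0,-7.0,4.2,0,0,-9.5]], jaw=-1)

```text
clock: 1.1
tcp_pos: [0.3077, 0.2714, 0.3992]
orientation: [0.001, 0.589, 0.808, -0.001]
wrist_force: [1.1, 1.0, -0.0]
finger_gap: 0.0852
grip_force: 0.0
```

Request:
jog_arm(rows=[[0.5,-0.8,0,0,0,-0.3],[1.0,-1.6,0,0,0,-0.6],[1.5,-2.4,0,0,0,-0.9],[2.0,-3.2,0,0,0,-1.1],[2.5,-4.0,0,0,0,-1.3],[2.9,-4.8,0,0,0,-1.3],[3.4,-5.6,0,0,0,-1.3],[3.9,-6.4,0,0,0,-1.3],[4.3,-7.1,0,0,0,-1.3],[4.3,-7.1,0,0,0,-1.3],[4.3,-7.1,0,0,0,-1.3]])

```text
clock: 2.02
tcp_pos: [0.4779, -0.0088, 0.3982]
orientation: [-0.001, 0.64, 0.768, -0.0]
wrist_force: [0.5, 1.1, 0.6]
finger_gap: 0.0855
grip_force: 0.0
```

```bash
python3 - <<'E'
from workcell import env
import cv2,numpy as np,pickle
d={}
for n in("wrist","top","scene"):
    c=env.read_camera(n);d[n]=c
cv2.imwrite("pics/w1.png",d["wrist"]["pixels"][:,:,::-1])
print(np.round(d["wrist"]["cam_to_world"],3));s=env.get_state();print(s["tcp_pos"],s["orientation"],s["clock"])
pickle.dump(d,open("d1.pkl","wb"))
E
```

```text
[[ 0.984 -0.173 -0.051  0.464]
 [ 0.18   0.94   0.289  0.065]
 [-0.002 -0.293  0.956  0.542]
 [ 0.     0.     0.     1.   ]]
[ 0.47688609 -0.00666744  0.39939317] [-2.94876351e-04  6.38719473e-01  7.69439630e-01  5.43389131e-05] 2.1667
```

View pics/w1.png

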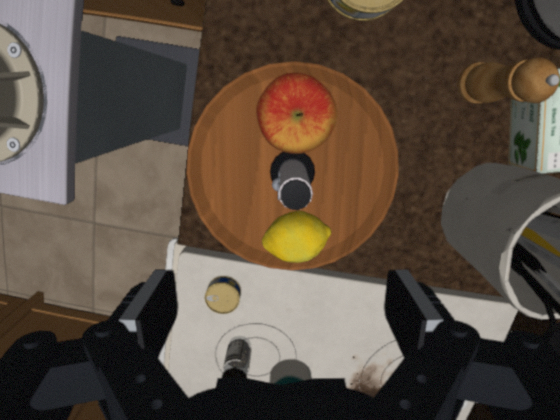

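The wrist view shows the cap at about (295,193), the button's nose sticking out left at about (277,185), the apple at (297,112) and the lemon at (297,237). The dish is centred around (293,165). I'll refine these numerically.

```bash
python3 - <<'E'
import pickle,numpy as np,cv2
from h import *
np.set_printoptions(precision=4,suppress=True)
d=pickle.load(open("d1.pkl","rb"));w=d["wrist"];im=w["pixels"]
a=im[145:225,240:350,::-1];cv2.imwrite("pics/w1c.png",cv2.resize(a,None,fx=7,fy=7,interpolation=cv2.INTER_CUBIC))
hsv=cv2.cvtColor(im,cv2.COLOR_RGB2HSV)
for n,lo,hi,z in(("lemon",(22,150,80),(35,255,255),.169),("apple",(0,150,60),(8,255,255),.175)):
    m=cv2.inRange(hsv,lo,hi);k,l,st,ce=cv2.connectedComponentsWithStats(m);i=1+np.argmax(st[1:,4]);print(n,ce[i],st[i],onz(w,*ce[i],z))
s0=pickle.load(open("d0.pkl","rb"))["scene"];t0=pickle.load(open("d0.pkl","rb"))["top"]
print("cap",cross([ray(w,295,192.5),ray(s0,289,191.6),ray(t0,291,205.1)]),onz(w,295,192.5,.242))
print("btn",cross([ray(w,277,185),ray(s0,287.5,205.2),ray(t0,293,216)]),onz(w,277,185,.202))
for e in[(188,165),(398,165),(293,62),(293,270)]: print(onz(w,*e,.155))
E
```

```text
lemon [296.0192 236.8826] [ 262  211   69   52 2547] [ 0.5066 -0.0792  0.169 ]
apple [297.1122  96.7882] [ 264   73   67   49 2219] [0.4788 0.0674 0.175 ]
cap (array([ 0.4911, -0.013 ,  0.2414]), [np.float64(0.0022593817444658973), np.float64(0.0019955587205804453), np.float64(0.000702622813585964)]) [ 0.4895 -0.0111  0.242 ]
btn (array([ 0.4749, -0.0168,  0.2049]), [np.float64(0.0007038812309129857), np.float64(0.0017879204684160773), np.float64(0.0011337801135102219)]) [ 0.4744 -0.017   0.202 ]
[ 0.3766 -0.0237  0.155 ]
[0.6017 0.0178 0.155 ]
[0.4691 0.1005 0.155 ]
[ 0.5129 -0.1267  0.155 ]
```

View pics/w1c.png

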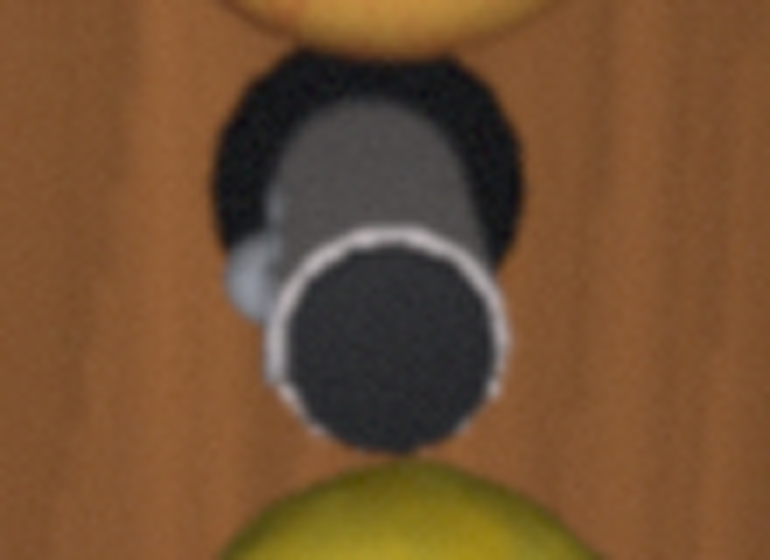

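Request:
jog_arm(rows=[[0.32,-0.14,-0.5,0,0,0.4],[0.32,-0.14,-1.3,0,0,0.4],[0.32,-0.14,-2.1,0,0,0.4],[0.32,-0.14,-2.9,0,0,0.4],[0.32,-0.14,-3.6,0,0,0.4],[0.32,-0.14,-4.1,0,0,0.4],[0.32,-0.14,-4.5,0,0,0.4],[0.32,-0.14,-4.8,0,0,0.4],[0.32,-0.14,-5.1,0,0,0.4],[0.32,-0.14,-5.3,0,0,0.4],[0.32,-0.14,-5.47,0,0,0.4],[0.32,-0.14,-5.47,0,0,0.4]])

```text
clock: 3.17
tcp_pos: [0.4894, -0.0123, 0.1797]
orientation: [-0.001, 0.622, 0.783, -0.0]
wrist_force: [0.3, -0.5, -0.0]
finger_gap: 0.0855
grip_force: 0.0
```

```bash
python3 - <<'E'
from workcell import env
import cv2,numpy as np,pickle
d={n:env.read_camera(n) for n in("wrist","scene")}
s=env.get_state();print(s["tcp_pos"],s["orientation"],s["wrist_force"],s["clock"])
a=d["scene"]["pixels"][150:250,230:350,::-1];b=d["wrist"]["pixels"][:,:,::-1]
o=np.zeros((420,800,3),np.uint8);o[:,:400]=cv2.resize(b[100:420,:,:],(400,229))[0:1]*0
o[:229,:400]=cv2.resize(b[100:],(400,229));o[:333,400:]=cv2.resize(a,(400,333),interpolation=cv2.INTER_CUBIC)
cv2.imwrite("pics/g1.png",o);pickle.dump(d,open("d2.pkl","wb"))
E
```

```text
[ 0.49035913 -0.01283146  0.18097505] [2.51342631e-04 6.22570682e-01 7.82563518e-01 1.52219696e-04] [-0.71174692  0.42358668 -0.19432506] 3.2667
```

View pics/g1.png

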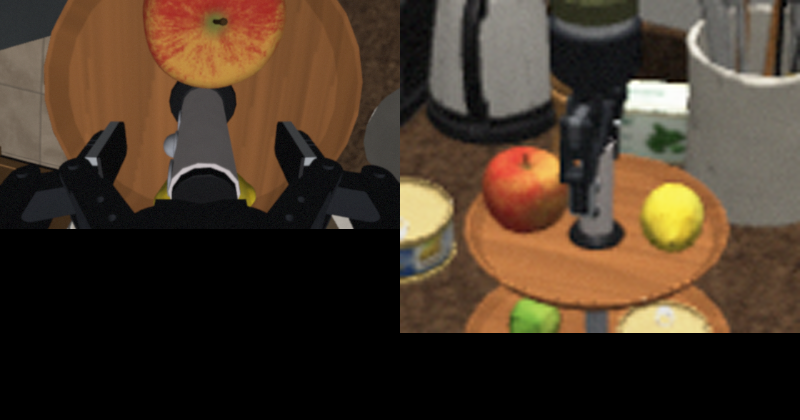

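The wrist view shows the pads straddling the sleeve, inner edges at about (125,145) and (277,145) in the picture. The button (168,145) faces the left pad. Next I squeeze.

Request:
jog_arm(rows=[[0,0,0,0,0,0],[0,0,0,0,0,0],[0,0,0,0,0,0],[0,0,0,0,0,0],[0,0,0,0,0,0],[0,0,0,0,0,0],[0,0,0,0,0,0],[0,0,0,0,0,0]], jaw=1, force=40)

```text
clock: 3.93
tcp_pos: [0.4911, -0.0134, 0.1811]
orientation: [0.001, 0.623, 0.782, 0.001]
wrist_force: [1.9, 0.5, 4.5]
finger_gap: 0.0295
grip_force: 39.7
```

Request:
jog_arm(rows=[[0,0,-0.03,0,0,0],[0,0,-0.06,0,0,0],[0,0,-0.09,0,0,0],[0,0,-0.12,0,0,0],[0,0,-0.15,0,0,0],[0,0,-0.18,0,0,0],[0,0,-0.18,0,0,0],[0,0,-0.18,0,0,0]])

```text
clock: 4.6
tcp_pos: [0.4911, -0.0133, 0.174]
orientation: [0.001, 0.623, 0.782, 0.001]
wrist_force: [2.1, 1.1, 3.8]
finger_gap: 0.0295
grip_force: 38.5
```

Request:
jog_arm(rows=[[0,0,-0.03,0,0,0],[0,0,-0.06,0,0,0],[0,0,-0.09,0,0,0],[0,0,-0.12,0,0,0],[0,0,-0.12,0,0,0],[0,0,-0.12,0,0,0]])

```text
clock: 5.1
tcp_pos: [0.4911, -0.0133, 0.1688]
orientation: [0.001, 0.623, 0.782, 0.001]
wrist_force: [2.9, 1.5, 4.2]
finger_gap: 0.0293
grip_force: 38.5
```

```bash
python3 - <<'E'
from workcell import env
import cv2,numpy as np,pickle
from h import *
d0=pickle.load(open("d0.pkl","rb"));c=env.read_camera("scene")
s=env.get_state();print(s["tcp_pos"],s["wrist_force"],s["clock"],s["finger_gap"])
for im,cc in((d0["scene"]["pixels"],0),(c["pixels"],1)):
    h=cv2.cvtColor(im,cv2.COLOR_RGB2HSV);m=cv2.inRange(h,(22,150,80),(35,255,255));m[:,:295]=0;m[:,330:]=0;m[240:]=0
    print(cv2.connectedComponentsWithStats(m)[3][1:][:3],[x for x in cv2.connectedComponentsWithStats(m)[2][1:,4]][:3])
print(proj(c,[.508,-.079,.169]),proj(c,[.508,-.079,.157]))
E
```

```text
[ 0.49107086 -0.01331828  0.16877463] [4.21907297 0.45087706 2.95235166] 5.15 0.02910536386207637
[[311.24662162 214.58445946]] [np.int32(296)]
[[311.14726027 218.23972603]] [np.int32(292)]
(np.float64(311.31731742881914), np.float64(215.4387046177605)) (np.float64(311.19687694052334), np.float64(218.79855022127236))
```

The lemon dropped 3.65 px, about 12 mm, so the tray is moving and the button is now behind the wall. Next: release the squeeze and go up over the cap.

Request:
jog_arm(rows=[[0,0,0,0,0,0],[0,0,0,0,0,0],[0,0,0,0,0,0],[0,0,0,0,0,0],[0,0,0,0,0,0],[0,0,0,0,0,0],[0,0,0.6,0,0,0],[0,0,1.2,0,0,0],[0,0,1.8,0,0,0],[0,0,2.3,0,0,0],[0,0,2.5,0,0,0],[0,0,2.5,0,0,0]], jaw=-1)

```text
clock: 6.15
tcp_pos: [0.4914, -0.0135, 0.2704]
orientation: [0.002, 0.623, 0.782, 0.001]
wrist_force: [-0.2, 0.2, -0.1]
finger_gap: 0.0848
grip_force: 0.0
```

Request:
jog_arm(rows=[[0,0,0,0,0,0],[0,0,0,0,0,0],[0,0,0,0,0,0],[0,0,0,0,0,0],[0,0,0,0,0,0],[0,0,0,0,0,0],[0,0,0,0,0,0],[0,0,-0.2,0,0,0],[0,0,-0.4,0,0,0],[0,0,-0.6,0,0,0],[0,0,-0.7,0,0,0],[0,0,-0.7,0,0,0]], jaw=1)

```text
clock: 7.15
tcp_pos: [0.4894, -0.0131, 0.2389]
orientation: [-0.001, 0.623, 0.782, -0.001]
wrist_force: [-0.7, -0.8, -0.5]
finger_gap: 0.0
grip_force: 0.0
```

```bash
python3 - <<'E'
from workcell import env
import cv2,numpy as np
d={n:env.read_camera(n) for n in("wrist","scene")}
s=env.get_state();print(s["tcp_pos"],s["wrist_force"],s["clock"],s["finger_gap"])
o=np.zeros((420,800,3),np.uint8)
o[:300,:400]=cv2.resize(d["wrist"]["pixels"],(400,300))[:,:,::-1];o[:333,400:]=cv2.resize(d["scene"]["pixels"][150:250,230:350,::-1],(400,333),interpolation=cv2.INTER_CUBIC)
cv2.imwrite("pics/p1.png",o)
h=cv2.cvtColor(d["scene"]["pixels"],cv2.COLOR_RGB2HSV);m=cv2.inRange(h,(22,150,80),(35,255,255));m[:,:295]=0;m[:,330:]=0;m[240:]=0
print(cv2.connectedComponentsWithStats(m)[3][1:])
E
```

```text
[ 0.49007414 -0.01322299  0.24018849] [-0.13610206 -0.78962093  0.17111395] 7.25 8.115507936409667e-05
[[311.16723549 218.2662116 ]]
```

View pics/p1.png

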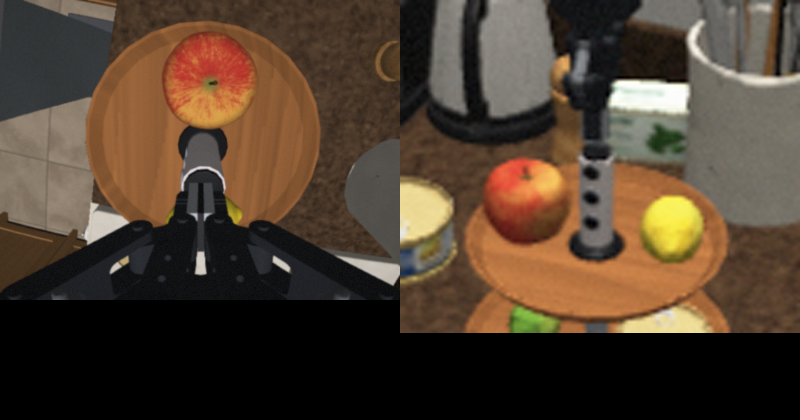

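The right panel shows three dark holes in the sleeve, at (592,172), (591,197) and (591,222), with no button in any of them. So it is hidden, and the shut fingers stand right over the cap. Now I ease the tray down.

Request:
jog_arm(rows=[[0,0,-0.1,0,0,0],[0,0,-0.2,0,0,0],[0,0,-0.25,0,0,0],[0,0,-0.28,0,0,0],[0,0,-0.31,0,0,0],[0,0,-0.34,0,0,0],[0,0,-0.37,0,0,0],[0,0,-0.4,0,0,0],[0,0,-0.43,0,0,0],[0,0,-0.46,0,0,0],[0,0,-0.48,0,0,0],[0,0,-0.5,0,0,0]])

```text
clock: 8.25
tcp_pos: [0.4902, -0.0133, 0.221]
orientation: [0.0, 0.623, 0.782, 0.0]
wrist_force: [-0.9, 1.0, 4.4]
finger_gap: 0.0001
grip_force: 2.0
```

Request:
jog_arm(rows=[[0,0,-0.015,0,0,0],[0,0,-0.03,0,0,0],[0,0,-0.045,0,0,0],[0,0,-0.06,0,0,0],[0,0,-0.07,0,0,0],[0,0,-0.08,0,0,0],[0,0,-0.09,0,0,0],[0,0,-0.1,0,0,0]])

```text
clock: 8.92
tcp_pos: [0.4903, -0.0133, 0.2168]
orientation: [0.0, 0.623, 0.782, 0.0]
wrist_force: [-1.7, 1.0, 3.9]
finger_gap: 0.0001
grip_force: 2.1
```

Request:
jog_arm(rows=[[0,0,-0.01,0,0,0],[0,0,-0.02,0,0,0],[0,0,-0.03,0,0,0],[0,0,-0.04,0,0,0]])

```text
clock: 9.25
tcp_pos: [0.4903, -0.0133, 0.215]
orientation: [0.0, 0.623, 0.782, 0.0]
wrist_force: [-1.8, -0.6, 5.1]
finger_gap: 0.0
grip_force: 2.4
```

Request:
jog_arm(rows=[[0,0,-0.01,0,0,0],[0,0,-0.02,0,0,0],[0,0,-0.03,0,0,0],[0,0,-0.03,0,0,0]])

```text
clock: 9.58
tcp_pos: [0.4904, -0.0133, 0.2146]
orientation: [0.0, 0.623, 0.782, 0.0]
wrist_force: [-3.4, 0.9, 9.0]
finger_gap: -0.0003
grip_force: 4.6
```

```bash
cat > look.py <<'E'
from workcell import env
import cv2,numpy as np,sys
d={n:env.read_camera(n) for n in("wrist","scene")}
s=env.get_state();print(s["tcp_pos"],s["wrist_force"],s["clock"],s["finger_gap"])
o=np.zeros((420,800,3),np.uint8)
o[:300,:400]=cv2.resize(d["wrist"]["pixels"],(400,300))[:,:,::-1];o[:333,400:]=cv2.resize(d["scene"]["pixels"][165:265,230:350,::-1],(400,333),interpolation=cv2.INTER_CUBIC)
cv2.imwrite(sys.argv[1],o)
h=cv2.cvtColor(d["scene"]["pixels"],cv2.COLOR_RGB2HSV);m=cv2.inRange(h,(22,150,80),(35,255,255));m[:,:295]=0;m[:,330:]=0;m[240:]=0
print(cv2.connectedComponentsWithStats(m)[3][1:])
E
python3 look.py pics/p2.png
```

```text
[ 0.4903572  -0.0132856   0.21456011] [-3.45854992  0.78121995  9.97804239] 9.6833 -0.0004257445832540142
[[310.99317406 222.31399317]]
```

View pics/p2.png

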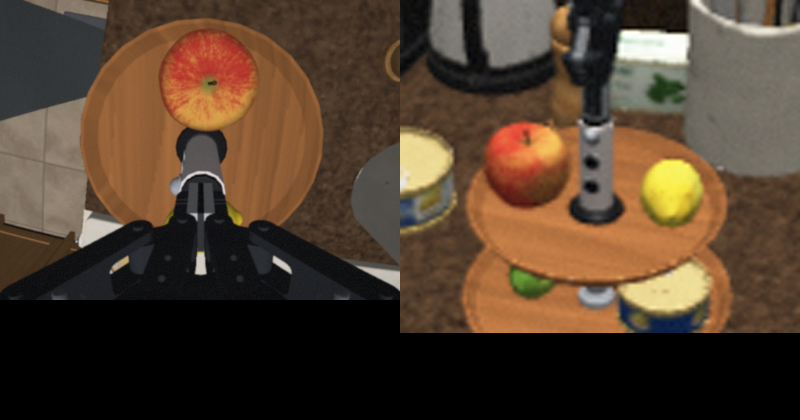

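The button is visible in the top hole (593,132), with the two lower holes dark, and it also sticks out in the wrist view at (178,186). The force jumped from about 5 to 10 N, which means the tray is at the hard stop. Retreat straight up.

Request:
jog_arm(rows=[[0,0,0.1,0,0,0],[0,0,0.4,0,0,0],[0,0,1,0,0,0],[0,0,1.8,0,0,0],[0,0,2.6,0,0,0],[0,0,3.4,0,0,0],[0,0,4,0,0,0],[0,0,4,0,0,0],[0,0,4,0,0,0],[0,0,4,0,0,0]])

```text
clock: 10.52
tcp_pos: [0.4904, -0.0133, 0.3727]
orientation: [-0.0, 0.623, 0.782, -0.0]
wrist_force: [-0.2, -0.4, 0.1]
finger_gap: -0.0003
grip_force: 0.0
```

```bash
python3 look.py pics/p3.png
```

```text
[ 0.4898574  -0.01320837  0.37208297] [ 0.95011574  0.64112283 -0.08952615] 10.6167 0.00023603072759327255
[[310.97610922 222.33788396]]
```

View pics/p3.png

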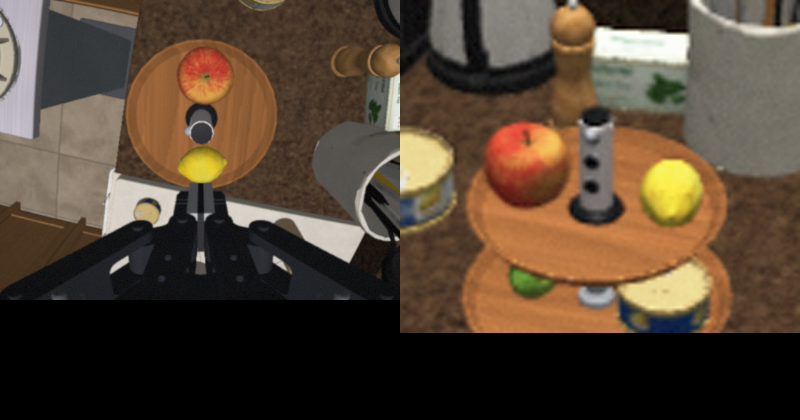

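The button is out in the top hole (593,133), the fruit and the lower-tray things are in place, and the robot is clear.

```bash
python3 -c "
from workcell import env
print(env.hand_in())"
```

```text
the job is handed in; nothing more can be done
None
```

The upper tray is one hole lower with the button clicked out in the next hole, the fruit and the lower-tray things still in place and the arm clear; I handed it in at about 10.6 s, and no verdict came back.

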